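Load a plate into the drill jig and pin it

ROBOT

A 7-joint arm with a two-finger parallel gripper is mounted at the origin on a cart in front of the work surface, level with it; the furniture and walls round the work are solid. World frame = base frame: x ahead of the robot, y to its left, z up, the work surface at z = 0. Lengths are in m, angles in rad, forces in N, time in s.
With the tool pointing down it reaches from about 0.4 to 0.875 m from the base axis. Payload 19.3 kg.
Tool frame: the origin (TCP) lies midway between the tips of the shut fingers; the grasp point (between the pads) lies 19 mm behind it; z points along the fingers, y is the line along which they close (so a half turn about z gives the same grasp; the last joint's range is limited). The gripper opens to 85 mm and grips with 20 to 120 N. Pads are 22 mm wide; open, the fingers measure 114 mm over their backs; the gripper's body (76 mm by 85 mm) begins 54 mm behind the grasp point. The pads swing forward as they close: fully open they stand 13 mm farther back than shut.
Start: joints at [1.14, 0.521, -0.036, 1.599, 0.021, 1.021, -0.113], TCP at [0.221, -0.585, 0.21] pointing down, gripper open.
Joint ranges: [-2.91, 2.91], [-0.3, 2.13], [-1.5, 1.42], [0.17, 2.43], [-1.26, 4.41], [0.16, 1.93], [-2.52, 2.52]. Speed limits (rad/s): [1.89, 1.89, 2.39, 2.39, 3.01, 3.01, 3.01].

INTERFACE

Orientations are given as [roll, pitch, yaw] about the fixed x, y, z axes, in that order (R = Rz(yaw) Ry(pitch) Rx(roll)).
In Python, from workcell import bot gives the robot as it stands.
- The arm moves only by the shell command python3 nudge.py FILE [FORCE], which reads ROWS from the file FILE. ROWS is a JSON list that holds a single list of rows (three levels of brackets), with 1 to 5 rows, each of 7 numbers: the finger opening in m, then dx, dy, dz in parts of the range, where 1.0 means 0.75 m, then a rotation vector rx, ry, rz in fractions of the full range, 1 being 4 rad; each row is the pose to reach, as a shift and turn from the pose commanded when the command began, along the tool's axes at that moment; what a row does not reach only later rows make up. A row lasts 1/8 s, in which the tool goes at most 0.0625 m and 0.188 rad, less where a joint would pass 70% of its speed; a pose out of reach is approached as far as the arm can. The fingers move at their own pace and stop on an object; FORCE is the grip in N (left out, the last holds). Time passes only in rows, so rows that do not move let the fingers close. It prints the time, the measured TCP pose, the force, the opening and the grip force at its end. Shift and turn numbers lie between -1 and 1, and a call with a number outside is refused. Input that does not fit is refused with a message, and nothing moves.
- bot.observe(): the state, without advancing time (a new reading comes with each control period).
- bot.grab_frame(name): name is "scene" or "top" or "wrist"; returns the picture (420x560x3 uint8, blue, green, red); there is no depth.
- bot.calibration(name): a dict with "vfov" (degrees; the focal length in pixels is half the picture's height over the tangent of half this angle, whatever the lens; pixels are square), "cx", "cy" (the principal point, pixels), "eye" and "attitude" of the camera in the world. Camera axes: x right, y down, z forward; pixel columns grow to the right and rows downward; lengths in m; the calibration is good to about 2 mm. A picture is of the moment at which its call begins: read the wrist's pose just before it. calibration takes no time and is no camera call; for the wrist camera it gives the pose at the moment of the call.
- bot.job_done(): hands the job in; it is judged then, once.
The state is a dict: "clock": time; "qpos": joint angles; "qd": joint speeds; "joint_efforts": joint torques, N m; "position": TCP position; "tool_rot": TCP orientation; "force": force on the tool from outside, world axes, zero at the start; "moment": the same for the moment, N m; "grip_width": finger opening in m; "finger_force": force on a finger pad.
Only numpy, scipy, OpenCV 4.12 (cv2) and the standard library are available. Lean on these libraries where they do the work, as an engineer would, in place of code of your own. Each camera call takes 0.05 s, during which the arm holds its last target. There are 200 camera calls.

TASK

Load the drill jig: without lifting it off the bench, slide the flat aluminium plate hole-end first between the jig's two side rails and under its bridge until it is fully home against the end stop. Then take the knobbed locating pin out of the wooden rack and push it all the way down through the big middle bushing of the bridge and the hole in the plate, and leave it there. Go round the things lying about and leave them, and the punch in the rack, where they are.

Things in the scene. Friction and masses are not known exactly. Their poses are not given: they have to be found in the camera images.
- blank: the plate: flat bare aluminium, lightly oiled underneath, 120 (x) x 95 (y) x 5 mm, 160 g, lying on the bench; wider than the gripper opens. Slide it by pressing fingertips on its top: its friction on the bench (about 0.15) is much lower than under the fingertips. Origin: centre of its underside. Its +x end is the hole end, with 9 mm bevelled corners
- blank_hole (a point): centre, on the top face, of the plate's 13 mm hole; 32 mm from the plate's centre along its +x, so 28 mm from the leading edge
- jig: the drill jig, bolted to the bench. Origin: on the axis of its big bushing, at bench level; z up; the plate slides in along its +x. Two side rails 9 mm high, inner faces at y = +-49, outer +-66 mm, x = -55 to +40 mm. A bridge (9 to 25 mm high, 4 mm above the plate) spans the rails from x = -25 to +40 mm. Screw heads 6 mm tall on rails and bridge
- bushing_top (a point): centre of the upper rim of the jig's big middle bushing: a flanged steel ring of 26 mm, bore 12 mm, rim 29 mm above the bench; the two smaller bushings beside it, at y = +-30 mm, are for the drill
- pin: the locating pin: steel shaft of 10 mm diameter and 28 mm length with a 2 mm chamfer at its foot, then a collar (19 mm wide, 4 mm high) and a dark ribbed round knob of 22 mm diameter from 32 to 58 mm above the foot; 60 g. Origin: centre of its foot; z runs up to the knob. It stands in one of the two bores of the rack with its collar on the rack's top
- pin_tip (a point): the foot of the locating pin; about 1 mm above the bench when the pin is fully down in the jig (collar on the bushing)
- punch: transfer punch standing in the rack's other bore: slim and tall, 14 mm diameter, 64 mm above the rack's top, no knob. Origin: its foot; leave it alone
- rack: wooden rack, fixed, 46 (x) x 112 (y) x 34 mm. Origin: centre of its underside. Two upright bores of 12 mm, 30 mm deep, at y = -27 and +27 mm
- offcut: timber offcut, 38 (x) x 110 (y) x 38 mm, loose; leave it alone. Origin: centre of its underside
- tape_roll: roll of masking tape lying flat, 110 mm across, 24 mm high, loose; leave it alone. Origin: centre of its underside
- bolt_jar: jar of bolts, 66 mm across, 100 mm high, loose; leave it alone. Origin: centre of its underside
- tape_measure: pocket tape measure, 40 (x) x 91 (y) x 68 mm, loose; leave it alone. Origin: centre of its underside
- jig_mouth (a point): bench-level point midway between the rails' near ends, 55 mm before the bushing axis; from here 10 mm thick guides flare outward, their inner faces going from y = +-49 mm to about +-60 mm at 85 mm before the bushing axis
- jig_stop (a point): middle of the face of the end stop, a bar 9 mm high, 28 mm beyond the bushing axis. A plate that is home touches it with its leading edge, has its hole under the bushing and its rear 67 mm in the open before the bridge

How it is judged:
On the way, in this order (a step that is already met when the one before it is completed fails the run):
1. the plate is home in the jig: against the end stop, its hole under the big bushing (horizontal distance between blank_hole and bushing_top below 0.003 m and angle between the x axis of blank and the x axis of jig, either way round below 0.05 rad and x of blank_hole in the frame of jig above -0.0025 m), for 0.2 s.
2. the pin is all the way down through the bushing and the plate (height (world z) of pin_tip below 0.0035 m and horizontal distance between pin_tip and bushing_top below 0.004 m), for 0.2 s.
At the end, for the whole second after the job is handed in: Plate flat in the jig: hole within 3 mm of the bushing axis, at most 2.5 mm short of the stop, straight to 0.05 rad. Pin upright (0.12 rad) in the big bushing, foot through the plate, under 3.5 mm above the bench. Both at rest; punch, offcut, tape roll, jar, tape measure where they were (15 mm) (all of step 1 and height (world z) of blank below 0.003 m and height (world z) of pin_tip below 0.0035 m and horizontal distance between pin_tip and bushing_top below 0.003 m and angle between pin's own z axis and vertical below 0.12 rad and linear speed of each of pin, blank below 0.01 m/s); the robot touches nothing.
It fails at once if the plate was lifted off the bench or tipped (height (world z) of blank above 0.012 m or angle between blank's own z axis and vertical above 0.15 rad).
It fails at once if the punch was disturbed (moved more than 15 mm) (distance of punch from where it was at the start of the episode above 0.015 m).
It fails at once if the offcut, tape roll, jar or tape measure was shoved more than 15 mm (distance of any of offcut, tape_roll, bolt_jar, tape_measure from where it was at the start of the episode above 0.015 m).
It also fails if it takes over 72 s, if anything falls off the work surface, if the arm or the gripper's body presses on something with over 40 N, if the wrist force passes 120 N, or if a joint passes its speed limit or range.

## Working session

There is one attempt and no reset: what is moved stays moved. The work goes in short steps, Python scripts to look and compute and a shell command to move; the robot and the scene stay as the last step left them, time stands still between calls to the robot, and variables do not carry over. Pictures are saved under pics/ and viewed, at most 10 in all, crops included, and the job is handed in when it is done.

```bash
ls; mkdir -p pics
python3 - <<'E'
from workcell import bot
import cv2
for n in("top","scene"):
    f=bot.grab_frame(n);cv2.imwrite(f"pics/{n}0.png",f);print(n,bot.calibration(n))
s=bot.observe();print(s)
E
```

```text
nudge.py
pics
workcell.py
top {'vfov': 54.58410500803038, 'cx': 280.9413852664729, 'cy': 210.59008240170115, 'eye': array([0.43777766, 0.08853497, 1.00328571]), 'attitude': array([-3.03800781, -0.02846837, -1.58639792])}
scene {'vfov': 49.62135777825327, 'cx': 282.20055997471144, 'cy': 206.90819117025504, 'eye': array([-0.23696057,  0.47799889,  0.96561962]), 'attitude': array([-2.3594089 , -0.01580193, -2.01524555])}
{'clock': 0.1, 'qpos': array([ 1.13977779,  0.52193944, -0.03630903,  1.5999191 ,  0.02118469,
        1.02112881, -0.11278601]), 'qd': array([-0.00018342, -0.00157864, -0.0012417 , -0.00223589,  0.00091863,
       -0.00110819,  0.00023778]), 'joint_efforts': array([ 3.16405778e-03, -9.28496933e+01,  1.98331341e+00, -3.70533693e+01,
        1.81283260e-02,  5.40891459e-03, -1.16874767e-04]), 'position': array([ 0.22049965, -0.58447387,  0.20980426]), 'tool_rot': array([-3.14058460e+00,  6.71541949e-05,  3.60797044e-01]), 'force': array([-1.35621317,  0.70503663, -0.43984704]), 'moment': array([ 0.00489976,  0.00413405, -0.01830527]), 'finger_force': 0.0, 'grip_width': 0.08534566722427754}
```

View pics/top0.png

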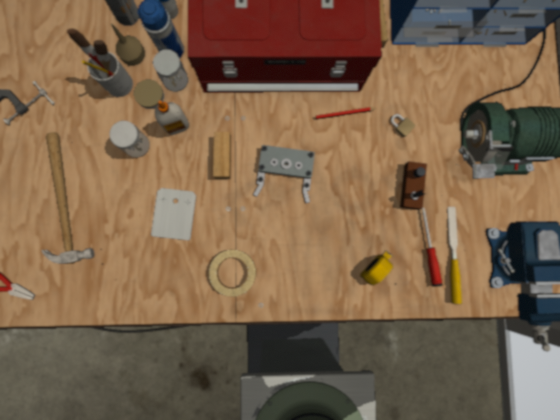

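View pics/scene0.png

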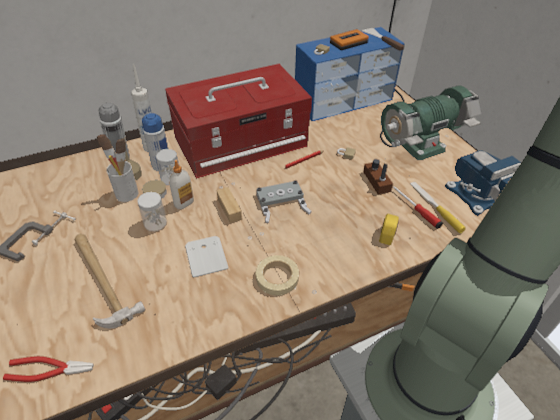

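The plate is at (174,214) in the top view with its hole end up. The jig is at (286,162) with its mouth facing down, and the rack is at (414,186). The offcut (222,150) and tape roll (232,273) flank the path. I'll write the helpers and take an enlarged look.

```bash
cat > h.py <<'E'
import numpy as np, cv2
from scipy.spatial.transform import Rotation as R
from workcell import bot
def cal(n):
    c=bot.calibration(n); c['f']=210/np.tan(np.radians(c['vfov'])/2); c['R']=R.from_euler('xyz',c['attitude']).as_matrix(); return c
def ray(c,u,v,z):
    d=c['R']@np.array([(u-c['cx'])/c['f'],(v-c['cy'])/c['f'],1]); return c['eye']+d*(z-c['eye'][2])/d[2]
def proj(c,p):
    q=c['R'].T@(np.asarray(p)-c['eye']); return np.array([c['cx']+c['f']*q[0]/q[2],c['cy']+c['f']*q[1]/q[2]])
def tool(w):  # world vector -> tool axes
    return R.from_euler('xyz',bot.observe()['tool_rot']).inv().apply(w)
E
python3 - <<'E'
from h import *
f=cv2.imread('pics/top0.png')
cv2.imwrite('pics/c0.png',cv2.resize(f[125:305,130:445],(0,0),fx=2.5,fy=2.5,interpolation=cv2.INTER_CUBIC))
c=cal('top')
for n,u,v,z in[('plate',174,214,.005),('jig',286,162,.029),('rack',414,186,.034),('tape',232,273,.02),('off',222,150,.038)]:print(n,ray(c,u,v,z).round(3))
m=cv2.inRange(cv2.cvtColor(f,cv2.COLOR_BGR2HSV),(0,0,110),(179,55,255))
m[:,:145]=0;m[:,205:]=0;m[:180]=0;m[250:]=0
k=max(cv2.findContours(m,0,2)[0],key=cv2.contourArea);r=cv2.minAreaRect(k);print(r)
for p in cv2.boxPoints(r):print(p.round(1),ray(c,*p,.005).round(4))
E
```

```text
plate [0.536 0.32  0.005]
jig [0.658 0.045 0.029]
rack [ 0.594 -0.265  0.034]
tape [0.392 0.178 0.02 ]
off [0.686 0.199 0.038]
((173.31642150878906, 213.67953491210938), (39.00267791748047, 49.181209564208984), 7.765166282653809)
[150.7 235.4] [0.4845 0.376  0.005 ]
[157.3 186.7] [0.6041 0.3619 0.005 ]
[196.  191.9] [0.59   0.2672 0.005 ]
[189.3 240.7] [0.4704 0.2826 0.005 ]
```

View pics/c0.png

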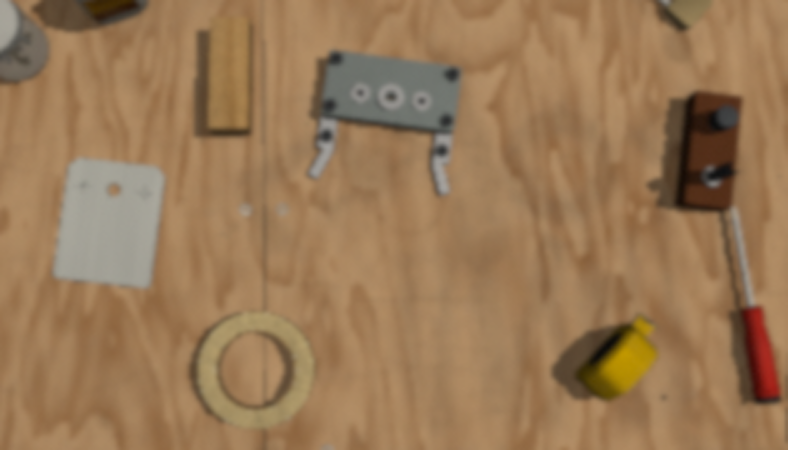

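The rows are not in the units I measure in: shifts go in shares of 0.75 m and turns go in shares of 4 rad. I convert before sending: 0.21 m / 0.75 = 0.28, 0.16 m / 0.75 = 0.2133, 0.36 rad / 4 = 0.09.

```bash
echo '[[[0.085,0.0707,-0.0307,0,0,0,0.03],[0.085,0.1413,-0.0627,0,0,0,0.06],[0.085,0.2133,-0.0933,0,0,0,0.09],[0.085,0.28,-0.1253,0,0,0,0.12],[0.085,0.28,-0.1253,0,0,0,0.12]]]' > mv.in && python3 nudge.py mv.in
python3 - <<'E'
from h import *
print(tool([.55-bot.observe()['position'][0],-.26-bot.observe()['position'][1],0]))
print(bot.calibration('wrist'),bot.observe())
f=cv2.imread('pics/top0.png');c=cal('top')
for n,u,v,z in[('bush',391,96,.029),('b1',361,92,.029),('b2',422,100,.029),('hole',113.5,189,.005)]:print(n,ray(c,130+u/2.5-.3,125+v/2.5-.3,z).round(4))
m=cv2.inRange(cv2.cvtColor(f,cv2.COLOR_BGR2HSV),(60,12,60),(130,90,200))
m[:,:250]=0;m[:,325:]=0;m[:140]=0;m[183:]=0
m=cv2.morphologyEx(m,cv2.MORPH_CLOSE,np.ones((9,9)))
k=max(cv2.findContours(m,0,2)[0],key=cv2.contourArea);r=cv2.minAreaRect(k);print(r)
for p in cv2.boxPoints(r):print(p.round(1),ray(c,*p,.025).round(4))
E
```

```text
clock: 0.72
position: [0.3874, -0.4189, 0.2101]
tool_rot: [-3.14, -0.001, -0.114]
force: [-1.1, -0.1, -0.5]
grip_width: 0.0853
finger_force: 0.0
[ 0.14342245 -0.17644312  0.00035385]
{'vfov': 68.79732059550564, 'cx': 287.5749552040864, 'cy': 208.90925227633292, 'eye': array([ 0.46485579, -0.42719045,  0.37437814]), 'attitude': array([ 2.83182896e+00,  1.61696948e-03, -1.68516872e+00])} {'clock': 0.725, 'qpos': array([ 0.69957193,  0.43556154,  0.03025604,  1.74863714, -0.01754908,
        0.95811058, -0.94794508]), 'qd': array([ 0.07657502,  0.00478012,  0.04251818, -0.00701685,  0.0200988 ,
        0.0053085 ,  0.1089846 ]), 'joint_efforts': array([-5.66027686e+00, -8.27089334e+01,  3.08060618e-01, -3.51358795e+01,
       -5.37590124e-01, -7.95573648e-02, -3.32120977e+00]), 'position': array([ 0.3873973 , -0.41894232,  0.21007403]), 'tool_rot': array([-3.14001992e+00, -5.32335792e-04, -1.14252667e-01]), 'force': array([-1.1494456 , -0.08099193, -0.47733082]), 'moment': array([-0.03750041,  0.05160723,  0.00466289]), 'finger_force': 0.0, 'grip_width': 0.08533820202698382}
bush [0.6549 0.0448 0.029 ]
b1 [0.6591 0.074  0.029 ]
b2 [0.6506 0.0146 0.029 ]
hole [0.5698 0.318  0.005 ]
((263.0, 163.5), (1.0, 2.0), 90.0)
[262. 163.] [0.6566 0.1036 0.025 ]
[264. 163.] [0.6565 0.0987 0.025 ]
[264. 164.] [0.654  0.0987 0.025 ]
[262. 164.] [0.6541 0.1036 0.025 ]
```

In the tool's units: -0.176 m / 0.75 = -0.2347, 0.12 m / 0.75 = 0.16.

```bash
echo '[[[0.085,0.0533,-0.06,0,0,0,0],[0.085,0.1067,-0.12,0,0,0,0],[0.085,0.16,-0.18,0,0,0,0],[0.085,0.1907,-0.2347,0,0,0,0],[0.085,0.1907,-0.2347,0,0,0,0]]]' > mv.in && python3 nudge.py mv.in
python3 - <<'E'
from h import *
c=cal('wrist');f=bot.grab_frame('wrist');cv2.imwrite('pics/w_rack.png',f);np.save('w_rack.npy',c,allow_pickle=True)
print(tool(np.array([.6,.045,.21])-bot.observe()['position']))
E
```

```text
clock: 1.35
position: [0.5486, -0.2618, 0.2098]
tool_rot: [-3.14, 0.0, -0.114]
force: [-0.6, -1.2, -0.0]
grip_width: 0.0854
finger_force: 0.0
[ 1.65781880e-02 -3.13277449e-01 -9.07143267e-05]
```

View pics/w_rack.png

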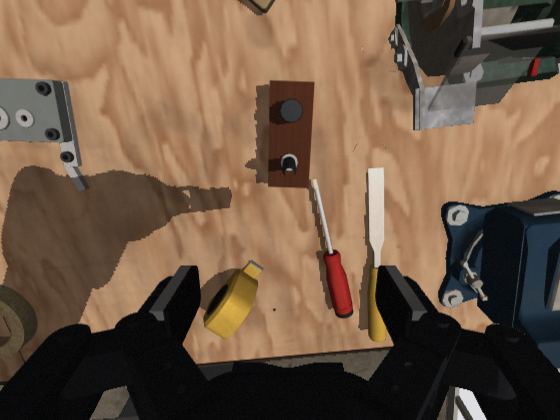

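The wrist view shows the rack's top at about (291,135). The dark knob is centred at (291,110) and the slim punch at (289,163). Next is the jig.

In the tool's units: -0.31 m / 0.75 = -0.4133, -0.248 m / 0.75 = -0.3307.

```bash
echo '[[[0.085,0.0053,-0.0827,0,0,0,0],[0.085,0.0107,-0.1653,0,0,0,0],[0.085,0.016,-0.248,0,0,0,0],[0.085,0.0213,-0.3307,0,0,0,0],[0.085,0.0213,-0.4133,0,0,0,0]]]' > mv.in && python3 nudge.py mv.in ;echo '[[[0.085,0,0,0,0,0,0]]]' > mv.in && python3 nudge.py mv.in
python3 - <<'E'
from h import *
c=cal('wrist');f=bot.grab_frame('wrist');cv2.imwrite('pics/w_jig.png',f);np.save('w_jig.npy',c,allow_pickle=True)
print(tool(np.array([.5,.325,.21])-bot.observe()['position']))
c=np.load('w_rack.npy',allow_pickle=True).item()
g=cv2.imread('pics/w_rack.png')
print('knob',ray(c,291,110,.064),'rack',[ray(c,*p,.034).round(4) for p in((271,81),(314,82),(311,188),(269,187))])
E
```

```text
clock: 2.02
position: [0.5997, 0.0406, 0.2103]
tool_rot: [3.141, -0.0, -0.121]
force: [1.0, -0.4, 0.1]
grip_width: 0.0853
finger_force: 0.0
clock: 2.15
position: [0.5995, 0.0446, 0.21]
tool_rot: [-3.14, 0.001, -0.114]
force: [0.2, -1.8, 0.2]
grip_width: 0.0853
finger_force: 0.0
[-1.31957683e-01 -2.70214062e-01  6.87007278e-05]
knob [ 0.62630298 -0.27283728  0.064     ] rack [array([ 0.6568, -0.2558,  0.034 ]), array([ 0.6509, -0.2996,  0.034 ]), array([ 0.5397, -0.2864,  0.034 ]), array([ 0.5462, -0.2391,  0.034 ])]
```

View pics/w_jig.png

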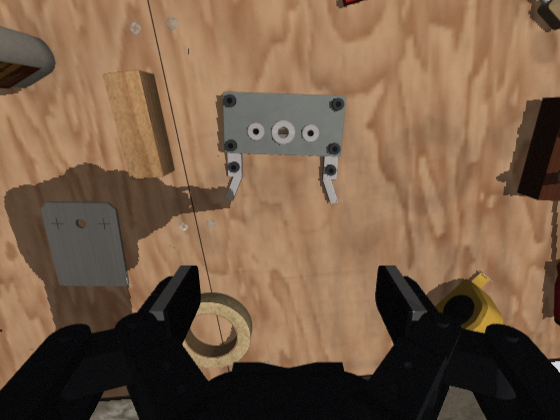

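The jig in the wrist view: big bushing at (284,132), small ones at (256,131) and (311,133). The guides end at (233,198) and (334,201).

Run:
```python
from h import *
c=np.load('w_jig.npy',allow_pickle=True).item()
f=cv2.imread('pics/w_jig.png')
for n,u,v,z in[('bush',284,132,.029),('b1',256.3,131,.029),('b2',311,132.8,.029),('bl',223.5,152,.025),('br',344,157,.025),('hole',81.5,223.5,.005)]:print(n,ray(c,u,v,z).round(4))
g=cv2.cvtColor(f,cv2.COLOR_BGR2GRAY)[105:160,240:330]
k=cv2.HoughCircles(cv2.resize(g,(0,0),fx=4,fy=4,interpolation=cv2.INTER_CUBIC),cv2.HOUGH_GRADIENT,1,60,param1=150,param2=20,minRadius=25,maxRadius=60)
if k is not None:
  for x,y,r in k[0][:6]:print(240+x/4-.4,105+y/4-.4,r/4,ray(c,240+x/4-.4,105+y/4-.4,.029).round(4))
for p in((44,204),(112,203.5),(127,286),(60,287)):print(p,ray(c,*p,.005).round(4))
```

```text
bush [0.6553 0.0433 0.029 ]
b1 [0.6598 0.0733 0.029 ]
b2 [0.6511 0.0141 0.029 ]
bl [0.641  0.1139 0.025 ]
br [ 0.62  -0.021  0.025]
hole [0.5698 0.3158 0.005 ]
283.975 131.725 12.425 [0.6556 0.0433 0.029 ]
(44, 204) [0.6006 0.3545 0.005 ]
(112, 203.5) [0.5915 0.2691 0.005 ]
(127, 286) [0.4736 0.2827 0.005 ]
(60, 287) [0.4825 0.375  0.005 ]
```

In the tool's units: -0.27 m / 0.75 = -0.36, -0.216 m / 0.75 = -0.288.

```bash
echo '[[[0.055,-0.0347,-0.072,0,0,0,0],[0.055,-0.0693,-0.144,0,0,0,0],[0.055,-0.1053,-0.216,0,0,0,0],[0.055,-0.1413,-0.288,0,0,0,0],[0.055,-0.176,-0.36,0,0,0,0]]]' > mv.in && python3 nudge.py mv.in; echo '[[[0.055,0,0,0,0,0,0]]]' > mv.in && python3 nudge.py mv.in
python3 - <<'E'
from h import *
c=cal('wrist');f=bot.grab_frame('wrist');cv2.imwrite('pics/w_pl.png',f);np.save('w_pl.npy',c,allow_pickle=True)
E
```

```text
clock: 2.82
position: [0.5014, 0.3235, 0.2105]
tool_rot: [3.141, -0.001, -0.123]
force: [1.7, 0.9, 1.0]
grip_width: 0.0549
finger_force: 0.0
clock: 2.95
position: [0.4996, 0.3269, 0.2101]
tool_rot: [-3.141, 0.001, -0.116]
force: [0.6, -1.7, 0.0]
grip_width: 0.0549
finger_force: 0.0
```

View pics/w_pl.png

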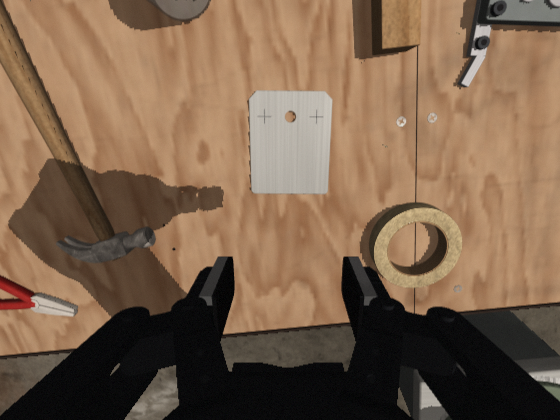

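The plate fills (249–331, 91–193) in the wrist view, with its hole at (290,116). The tape roll centre is (416,247) and the offcut's near end is at row 47.

Run:
```python
from h import *
c=np.load('w_pl.npy',allow_pickle=True).item();f=cv2.imread('pics/w_pl.png')
m=cv2.inRange(cv2.cvtColor(f,cv2.COLOR_BGR2HSV),(0,0,110),(179,60,255));m[:80]=0;m[205:]=0;m[:,:235]=0;m[:,345:]=0
m=cv2.morphologyEx(m,cv2.MORPH_CLOSE,np.ones((5,5)))
k=max(cv2.findContours(m,0,1)[0],key=cv2.contourArea)[:,0]
w=np.array([ray(c,*p,.005)[:2] for p in k],np.float32)
r=cv2.minAreaRect(w*1000);print(r)
print('hole',ray(c,290.5,116.5,.005),'tape',ray(c,416,247,.024),'tape right/up',ray(c,416,203,.024),'offcut',ray(c,399,48,.038), 'guide tip',ray(c,463,85,.009))
print(bot.observe()['position'],bot.observe()['tool_rot'])
```

```text
((538.8755493164062, 321.011474609375), (94.96910095214844, 119.96929168701172), 82.77253723144531)
hole [0.57014752 0.31640274 0.005     ] tape [0.39729808 0.17833726 0.024     ] tape right/up [0.45514307 0.17902035 0.024     ] offcut [0.62268461 0.20313383 0.038     ] guide tip [0.58138543 0.12300286 0.009     ]
[0.50094901 0.32407608 0.2101263 ] [ 3.14098552e+00 -5.04628425e-05 -1.18683753e-01]
```

In the tool's units: 0.19 m / 0.75 = 0.2533, 0.005 m / 0.75 = 0.0067.

```bash
echo '[[[0.055,0.0067,-0.002,0.0667,0,0,0],[0.055,0.0067,-0.002,0.1333,0,0,0],[0.055,0.0067,-0.002,0.2,0,0,0],[0.055,0.0067,-0.002,0.2533,0,0,0],[0.055,0.0067,-0.002,0.2533,0,0,0]]]' > mv.in && python3 nudge.py mv.in; echo '[[[0.055,0,0,0.0067,0,0,0],[0.055,0,0,0.0133,0,0,0]]]' > mv.in && python3 nudge.py mv.in; echo '[[[0.055,0,0,0.004,0,0,0],[0.055,0,0,0.004,0,0,0]]]' > mv.in && python3 nudge.py mv.in
```

```text
clock: 3.62
position: [0.5058, 0.3218, 0.0182]
tool_rot: [3.137, 0.003, -0.122]
force: [-0.0, -0.2, 1.1]
grip_width: 0.055
finger_force: 0.0
clock: 3.88
position: [0.5071, 0.3256, 0.0118]
tool_rot: [-3.14, -0.002, -0.12]
force: [0.6, 1.0, 0.7]
grip_width: 0.0547
finger_force: 0.0
clock: 4.12
position: [0.5059, 0.3257, 0.0076]
tool_rot: [-3.141, -0.0, -0.119]
force: [-0.2, 0.3, 0.8]
grip_width: 0.0552
finger_force: 0.0
```

In the tool's units: 0.004 m / 0.75 = 0.0053.

```bash
echo '[[[0.055,0,0,0.0053,0,0,0],[0.055,0,0,0.0053,0,0,0]]]' > mv.in && python3 nudge.py mv.in; echo '[[[0.055,0,0,0.0027,0,0,0],[0.055,0,0,0.0027,0,0,0]]]' > mv.in && python3 nudge.py mv.in;echo '[[[0.055,0,0,0.0027,0,0,0],[0.055,0,0,0.0027,0,0,0]]]' > mv.in && python3 nudge.py mv.in | head -4
```

```text
clock: 4.38
position: [0.5056, 0.3255, 0.003]
tool_rot: [3.141, 0.0, -0.119]
force: [-0.4, -0.2, 0.6]
grip_width: 0.0549
finger_force: 0.0
clock: 4.62
position: [0.5057, 0.3256, 0.0012]
tool_rot: [3.141, 0.0, -0.119]
force: [0.5, -0.2, -0.1]
grip_width: 0.055
finger_force: 0.0
clock: 4.88
position: [0.5057, 0.3256, -0.0009]
tool_rot: [3.141, 0.0, -0.119]
force: [-1.2, -0.5, -0.0]
```

In the tool's units: 0.002 m / 0.75 = 0.0027.

```bash
for i in 1; do echo '[[[0.055,0,0,0.0027,0,0,0],[0.055,0,0,0.0027,0,0,0]]]' > mv.in && python3 nudge.py mv.in|sed -n 2,4p; echo '[[[0.055,0,0,0.0027,0,0,0],[0.055,0,0,0.0027,0,0,0]]]' > mv.in && python3 nudge.py mv.in | sed -n 2,4p; done
```

```text
position: [0.5057, 0.3256, -0.0028]
tool_rot: [3.141, 0.0, -0.119]
force: [0.7, -0.5, -0.3]
position: [0.5057, 0.3256, -0.0048]
tool_rot: [3.141, 0.0, -0.119]
force: [-0.3, -0.9, 0.9]
```

In the tool's units: 0.001 m / 0.75 = 0.0013.

```bash
for i in 1; do echo '[[[0.055,0,0,0.0013,0,0,0],[0.055,0,0,0.0013,0,0,0]]]' > mv.in && python3 nudge.py mv.in|sed -n 2,4p; echo '[[[0.055,0,0,0.0013,0,0,0],[0.055,0,0,0.0013,0,0,0]]]' > mv.in && python3 nudge.py mv.in | sed -n 2,4p; done
```

```text
position: [0.5058, 0.3256, -0.0057]
tool_rot: [3.142, 0.0, -0.119]
force: [0.5, 1.0, -0.5]
position: [0.5058, 0.3256, -0.0068]
tool_rot: [3.142, 0.0, -0.119]
force: [-0.7, 0.8, 0.5]
```

In the tool's units: 0.001 m / 0.75 = 0.0013.

```bash
for i in 1; do echo '[[[0.055,0,0,0.0013,0,0,0],[0.055,0,0,0.0013,0,0,0]]]' > mv.in && python3 nudge.py mv.in|sed -n 2,4p; done
python3 - <<'E'
from h import *
cv2.imwrite('pics/w_dn.png',bot.grab_frame('wrist'))
E
```

```text
position: [0.5057, 0.3256, -0.0078]
tool_rot: [3.142, 0.0, -0.119]
force: [-0.7, 0.4, 0.7]
```

View pics/w_dn.png

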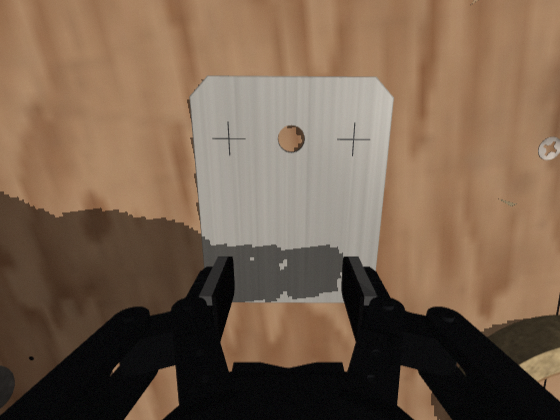

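The fingertips at (223,258) and (352,258) sit inside the plate, whose rear edge is at row 302. They're well placed but not touching yet, so I'll keep going down.

In the tool's units: 0.001 m / 0.75 = 0.0013.

```bash
for i in 1; do echo '[[[0.055,0,0,0.0013,0,0,0],[0.055,0,0,0.0013,0,0,0]]]' > mv.in && python3 nudge.py mv.in|sed -n 2,4p; echo '[[[0.055,0,0,0.0013,0,0,0],[0.055,0,0,0.0013,0,0,0]]]' > mv.in && python3 nudge.py mv.in|sed -n 2,4p; done
```

```text
position: [0.5058, 0.3256, -0.0088]
tool_rot: [3.142, 0.0, -0.119]
force: [1.0, 0.3, -0.0]
position: [0.5057, 0.3256, -0.0098]
tool_rot: [3.142, 0.0, -0.119]
force: [-1.2, 0.8, 0.7]
```

In the tool's units: 0.001 m / 0.75 = 0.0013.

```bash
echo '[[[0.055,0,0,0.0013,0,0,0],[0.055,0,0,0.0013,0,0,0]]]' > mv.in && python3 nudge.py mv.in|sed -n 2,4p; echo '[[[0.055,0,0,0.0013,0,0,0],[0.055,0,0,0.0013,0,0,0]]]' > mv.in && python3 nudge.py mv.in|sed -n 2,4p
python3 - <<'E'
from h import *
for i in range(3):
  f=bot.grab_frame('wrist');s=bot.observe();print(s['force'],s['position'],s['clock'])
cv2.imwrite('pics/w_dn2.png',f)
print(bot.calibration('wrist'))
E
```

```text
position: [0.5057, 0.3256, -0.0108]
tool_rot: [3.142, 0.0, -0.119]
force: [0.1, 0.0, -1.5]
position: [0.5058, 0.3256, -0.0118]
tool_rot: [3.142, 0.0, -0.119]
force: [0.2, -0.6, -0.5]
[-0.02573774 -0.25005007  0.33760907] [ 0.50579505  0.32561793 -0.01172999] 7.225
[-0.47706808  0.56366106  0.41563491] [ 0.50583596  0.32560937 -0.01168446] 7.275
[-0.0432314  -0.8233471  -0.44796175] [ 0.5058082   0.32566317 -0.01168023] 7.325
{'vfov': 68.79732059550564, 'cx': 287.5749552040864, 'cy': 208.90925227633292, 'eye': array([0.58335676, 0.31726756, 0.15258668]), 'attitude': array([ 2.83131281e+00,  7.57361484e-05, -1.69008814e+00])}
```

In the tool's units: 0.001 m / 0.75 = 0.0013.

```bash
for i in 1; do echo '[[[0.055,0,0,0.0013,0,0,0],[0.055,0,0,0.0013,0,0,0]]]' > mv.in && python3 nudge.py mv.in|sed -n 2,4p; echo '[[[0.055,0,0,0.0013,0,0,0],[0.055,0,0,0.0013,0,0,0]]]' > mv.in && python3 nudge.py mv.in|sed -n 2,4p;echo '[[[0.055,0,0,0.0013,0,0,0],[0.055,0,0,0.0013,0,0,0]]]' > mv.in && python3 nudge.py mv.in|sed -n 2,4p; done
```

```text
position: [0.5058, 0.3256, -0.0128]
tool_rot: [3.142, 0.0, -0.119]
force: [0.2, 0.4, -0.2]
position: [0.5058, 0.3256, -0.0138]
tool_rot: [3.142, 0.0, -0.119]
force: [-0.7, -0.9, -0.3]
position: [0.5058, 0.3256, -0.0148]
tool_rot: [3.142, 0.0, -0.119]
force: [-0.2, 0.2, 0.3]
```

View pics/w_dn2.png

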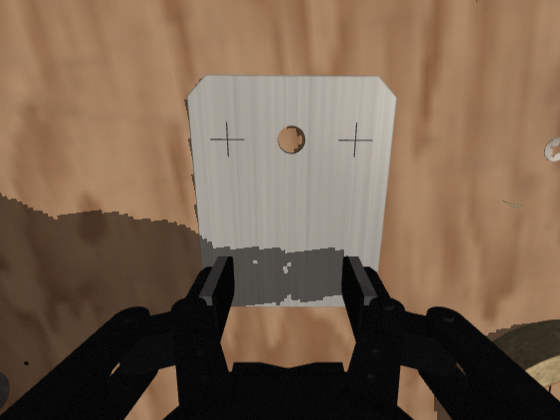

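The fingertips seem to be still about 5 mm above the plate, judging by the scale of the tip gap (110 px) against the plate width (182 px). I'll continue down.

In the tool's units: 0.001 m / 0.75 = 0.0013.

```bash
for i in 1; do echo '[[[0.055,0,0,0.0013,0,0,0],[0.055,0,0,0.0013,0,0,0]]]' > mv.in && python3 nudge.py mv.in|sed -n 2,4p; echo '[[[0.055,0,0,0.0013,0,0,0],[0.055,0,0,0.0013,0,0,0]]]' > mv.in && python3 nudge.py mv.in|sed -n 2,4p;echo '[[[0.055,0,0,0.0013,0,0,0],[0.055,0,0,0.0013,0,0,0]]]' > mv.in && python3 nudge.py mv.in|sed -n 2,4p; done
```

```text
position: [0.5058, 0.3256, -0.0158]
tool_rot: [3.142, 0.0, -0.119]
force: [0.3, 0.8, 0.6]
position: [0.5058, 0.3256, -0.0168]
tool_rot: [3.142, 0.0, -0.119]
force: [-0.0, -0.7, -0.2]
position: [0.5058, 0.3256, -0.0178]
tool_rot: [3.141, 0.0, -0.119]
force: [0.4, -0.3, -0.4]
```

In the tool's units: 0.001 m / 0.75 = 0.0013.

```bash
for i in 1; do echo '[[[0.055,0,0,0.0013,0,0,0],[0.055,0,0,0.0013,0,0,0]]]' > mv.in && python3 nudge.py mv.in|sed -n 2,4p; echo '[[[0.055,0,0,0.0013,0,0,0],[0.055,0,0,0.0013,0,0,0]]]' > mv.in && python3 nudge.py mv.in|sed -n 2,4p;echo '[[[0.055,0,0,0.0013,0,0,0],[0.055,0,0,0.0013,0,0,0]]]' > mv.in && python3 nudge.py mv.in|sed -n 2,4p; done
```

```text
position: [0.5057, 0.3256, -0.0188]
tool_rot: [3.142, 0.0, -0.119]
force: [-0.4, 0.1, 0.1]
position: [0.5058, 0.3256, -0.0198]
tool_rot: [3.141, 0.0, -0.119]
force: [-0.4, -0.5, -0.4]
position: [0.5058, 0.3257, -0.02]
tool_rot: [-3.142, -0.0, -0.119]
force: [-5.1, -2.3, 16.0]
```

Contact is at TCP z ≈ -0.020 with about 16 N. I'll slide along the plate's own -y, turning slightly to the jig's yaw.

In the tool's units: 0.042 m / 0.75 = 0.056, 0.03 m / 0.75 = 0.04, 0.028 rad / 4 = 0.007.

```bash
echo '[[[0.055,0,0.008,0.0003,0,0,0.0035],[0.055,0,0.024,0.0003,0,0,0.007],[0.055,0,0.04,0.0003,0,0,0.007],[0.055,0,0.056,0.0003,0,0,0.007]]]' > mv.in && python3 nudge.py mv.in | sed -n 1,4p
```

```text
clock: 10.07
position: [0.5018, 0.285, -0.0199]
tool_rot: [-3.139, -0.002, -0.147]
force: [1.9, 4.9, 11.3]
```

Run:
```python
from h import *
c=cal('top');f=bot.grab_frame('top');cv2.imwrite('pics/t1.png',f)
s=bot.observe();print(s['force'],s['position'])
print(tool(np.array([.472,.071,0])-s['position']))
c=cal('wrist');f=bot.grab_frame('wrist');cv2.imwrite('pics/w1.png',f)
g=f[100:175,255:330];m=cv2.inRange(cv2.cvtColor(f,cv2.COLOR_BGR2HSV),(5,60,0),(30,255,255))[110:170,260:325]
k=max(cv2.findContours(m,0,2)[0],key=cv2.contourArea);(u,v),r=cv2.minEnclosingCircle(k);u+=260;v+=110
print(u,v,r,ray(c,u,v,.005))
```

```text
[-1.28526708  0.53701009 14.52756662] [ 0.50170864  0.28311353 -0.01996159]
[ 0.00190053  0.21414873 -0.02024663]
261.5 157.0 12.093486785888672 [0.56088786 0.28708899 0.005     ]
```

```bash
cat >> h.py <<'E'
def hole(f,c,z=.005,roi=(255,330,100,180)):
    a,b,d,e=roi; g=cv2.resize(cv2.cvtColor(f,cv2.COLOR_BGR2GRAY)[d:e,a:b],(0,0),fx=4,fy=4,interpolation=cv2.INTER_CUBIC)
    k=cv2.HoughCircles(g,cv2.HOUGH_GRADIENT,1.5,400,param1=120,param2=15,minRadius=44,maxRadius=66)
    if k is None: return None
    x,y,r=k[0][0]; u,v=a+x/4-.4,d+y/4-.4; return u,v,r/4,ray(c,u,v,z).round(4)
def pedge(f): # plate left/right edge columns etc. via mask
    m=cv2.inRange(cv2.cvtColor(f,cv2.COLOR_BGR2HSV),(0,0,90),(179,45,255));m[:60]=0;m[240:]=0;m[:,:150]=0;m[:,420:]=0
    return cv2.minAreaRect(max(cv2.findContours(m,0,2)[0],key=cv2.contourArea))
E
python3 - <<'E'
from h import *
c=cal('wrist')
for n in('w_dn2','w1'):
  f=cv2.imread(f'pics/{n}.png');print(hole(f,c),pedge(f))
E
```

```text
(np.float32(290.7875), np.float32(139.5375), np.float32(13.775), array([0.5666, 0.273 , 0.005 ])) ((291.5, 157.0), (164.0, 209.0), 90.0)
(np.float32(256.2875), np.float32(157.5375), np.float32(12.9125), array([0.561 , 0.2896, 0.005 ])) ((257.35308837890625, 169.32801818847656), (169.74977111816406, 210.66709899902344), 82.11685943603516)
```

```bash
cat >> h.py <<'E'
def plate(f,c,rows=(50,235),show=None):
    m=cv2.inRange(cv2.cvtColor(f,cv2.COLOR_BGR2HSV),(0,0,90),(179,45,255));m[:rows[0]]=0;m[rows[1]:]=0;m[:,:120]=0;m[:,450:]=0
    k=max(cv2.findContours(m,0,1)[0],key=cv2.contourArea)[:,0]
    w=np.array([ray(c,*p,.005)[:2] for p in k],np.float32)*1000
    r=cv2.minAreaRect(w);b=cv2.boxPoints(r)
    # front edge: the two corners of greatest x
    b=b[np.argsort(-b[:,0])][:2];b=b[np.argsort(-b[:,1])]
    d=b[0]-b[1];yaw=-np.arctan2(d[0],d[1]);mid=b.mean(0)
    cen=mid-60*np.array([np.cos(yaw),np.sin(yaw)])
    return dict(width=np.hypot(*d),yaw=yaw,front=mid,cen=cen)
E
python3 - <<'E'
from h import *
c=cal('wrist');f=cv2.imread('pics/w1.png');print(plate(f,c),hole(f,c))
c0=np.load('w_pl.npy',allow_pickle=True).item();f=cv2.imread('pics/w_pl.png');print(plate(f,c0,(80,250)))
t=cv2.imread('pics/t1.png');cv2.imwrite('pics/t1c.png',np.hstack([cv2.resize(t[150:290,120:320],(400,280)),cv2.resize(cv2.imread('pics/w1.png'),(400,280))]))
E
```

```text
{'width': np.float32(94.90393), 'yaw': np.float32(0.058280878), 'front': array([588.71484, 291.73138], dtype=float32), 'cen': array([528.8167, 288.2365], dtype=float32)} (np.float32(256.2875), np.float32(157.5375), np.float32(12.9125), array([0.561 , 0.2896, 0.005 ]))
{'width': np.float32(94.648766), 'yaw': np.float32(-0.123909324), 'front': array([597.81744, 313.61584], dtype=float32), 'cen': array([538.27747, 321.0314 ], dtype=float32)}
```

View pics/t1c.png

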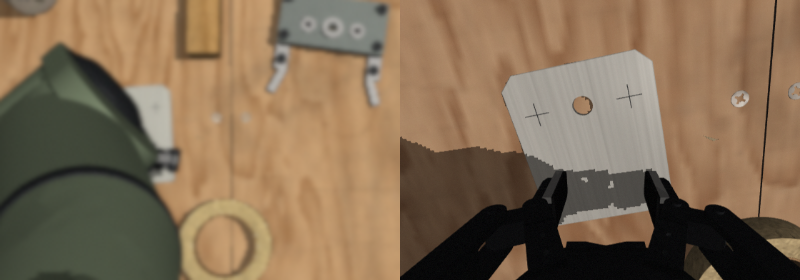

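The plate has turned to yaw +0.058, because only the right fingertip gripped and it pivoted there. I'll check the moment, lift, realign and press with both.

```bash
python3 - <<'E'
from h import *
T=R.from_euler('xyz',bot.observe()['tool_rot']).inv()
for i in range(4):
  bot.grab_frame('wrist');s=bot.observe();print(T.apply(s['force']).round(2),T.apply(s['moment']).round(3),s['tool_rot'].round(4))
print(tool(np.array([.4958,.2863,0])-s['position']))
E
echo '[[[0.055,0,0,-0.0067,0,0,0],[0.055,-0.0067,-0.0053,-0.0067,0,0,-0.025],[0.055,-0.0067,-0.0053,-0.0067,0,0,-0.05],[0.055,-0.0067,-0.0053,-0.0067,0,0,-0.05]]]' > mv.in && python3 nudge.py mv.in
python3 - <<'E'
from h import *
T=R.from_euler('xyz',bot.observe()['tool_rot']).inv()
for i in range(3):
  f=bot.grab_frame('wrist');s=bot.observe();print(T.apply(s['force']).round(2),T.apply(s['moment']).round(3),s['tool_rot'].round(4),s['position'])
c=cal('wrist');print(plate(f,c),hole(f,c))
E
```

```text
[  0.99   6.76 -16.82] [-1.396  0.057 -0.014] [-3.1414e+00 -1.4000e-03 -1.4820e-01]
[  0.28   5.77 -17.93] [-1.388  0.062  0.016] [-3.1416e+00 -1.4000e-03 -1.4820e-01]
[  1.05   6.23 -17.81] [-1.351  0.083 -0.059] [ 3.1414e+00 -1.4000e-03 -1.4820e-01]
[  0.89   7.2  -18.66] [-1.38   0.036  0.038] [ 3.1414e+00 -1.3000e-03 -1.4810e-01]
[-0.00626575 -0.0021869  -0.02000106]
clock: 10.88
position: [0.4964, 0.2886, -0.0158]
tool_rot: [-3.141, 0.0, 0.052]
force: [-0.3, 0.0, 1.2]
grip_width: 0.0551
finger_force: 0.0
[ 0.98 -0.56  0.46] [ 0.005 -0.017  0.037] [-3.1414e+00  1.0000e-04  5.0400e-02] [ 0.49648985  0.28860565 -0.01583622]
[ 0.19 -0.23 -0.4 ] [ 0.009 -0.002 -0.031] [-3.1415  0.      0.0502] [ 0.49649223  0.2885837  -0.01585283]
[-0.49  0.05 -0.4 ] [ 0.042 -0.049 -0.033] [-3.1416 -0.      0.0505] [ 0.49649916  0.28859179 -0.01586456]
{'width': np.float32(94.84129), 'yaw': np.float32(0.06132761), 'front': array([588.547  , 291.72723], dtype=float32), 'cen': array([528.6598, 288.0499], dtype=float32)} (np.float32(293.4125), np.float32(142.5375), np.float32(14.075), array([0.5607, 0.2901, 0.005 ]))
```

```bash
cat > m.py <<'E'
from h import *
s0=bot.observe();T=R.from_euler('xyz',s0['tool_rot']).inv();F=[];M=[]
for i in range(4):
  bot.grab_frame('wrist');s=bot.observe();F.append(T.apply(s['force']));M.append(T.apply(s['moment']))
print('F',np.mean(F,0).round(2),'M',np.mean(M,0).round(3),s['position'].round(4),s['tool_rot'].round(4))
E
echo '[[[0.055,0,0,0.0047,-0.0038,0,0],[0.055,0,0,0.0047,-0.0038,0,0]]]' > mv.in && python3 nudge.py mv.in>/dev/null; python3 m.py
echo '[[[0.055,0,0,0.0007,0,0,0],[0.055,0,0,0.0007,0,0,0]]]' > mv.in && python3 nudge.py mv.in>/dev/null; python3 m.py
echo '[[[0.055,0,0,0.0007,0,0,0],[0.055,0,0,0.0007,0,0,0]]]' > mv.in && python3 nudge.py mv.in>/dev/null; python3 m.py
```

```text
F [ 1.16  0.35 -2.33] M [-0.047  0.274  0.053] [ 0.4966  0.2888 -0.0194] [ 3.1265e+00 -3.0000e-04  5.2600e-02]
F [ -0.85   0.99 -10.13] M [ 0.112 -0.212 -0.015] [ 0.4966  0.2889 -0.0195] [ 3.1269e+00 -5.0000e-04  5.2600e-02]
F [ -3.38   2.65 -19.02] M [ 0.052 -0.724 -0.107] [ 0.4966  0.289  -0.0196] [ 3.1271e+00 -7.0000e-04  5.2600e-02]
```

The rows are not in the units I measure in: shifts go in shares of 0.75 m and turns go in shares of 4 rad. I convert before sending: 0.0004 m / 0.75 = 0.0005, 0.005 rad / 4 = 0.0013.

```bash
echo '[[[0.055,0,0,0.0005,0.0013,0,0],[0.055,0,0,0.0005,0.0013,0,0]]]' > mv.in && python3 nudge.py mv.in>/dev/null; python3 m.py
```

```text
F [ -4.41   2.61 -22.45] M [ 0.171 -0.996 -0.117] [ 0.4966  0.2891 -0.0199] [ 3.1322e+00 -7.0000e-04  5.2700e-02]
```

In the tool's units: -0.001 m / 0.75 = -0.0013, 0.0002 m / 0.75 = 0.0003, 0.01 rad / 4 = 0.0025.

```bash
sed -i "s/print('F'/f,m=np.mean(F,0),np.mean(M,0);print('y_contact',((m[0]+.22*f[1])\/f[2]).round(4));print('F'/" m.py
echo '[[[0.055,0,0,-0.0013,0.0013,0,0],[0.055,0,0,-0.0013,0.0025,0,0],[0.055,0,0,0.0003,0.0025,0,0],[0.055,0,0,0.0003,0.0025,0,0]]]' > mv.in && python3 nudge.py mv.in>/dev/null; python3 m.py; 
echo '[[[0.055,0,0,0.0005,0,0,0],[0.055,0,0,0.0005,0,0,0]]]' > mv.in && python3 nudge.py mv.in>/dev/null; python3 m.py
python3 - <<'E'
from h import *
c=cal('wrist');f=bot.grab_frame('wrist');print(plate(f,c))
E
```

```text
y_contact -0.0002
F [ -7.6    3.22 -28.69] M [-0.703 -1.669  0.003] [ 0.4963  0.2887 -0.02  ] [-3.1415 -0.      0.0528]
y_contact -0.0004
F [ -9.81   4.36 -36.68] M [-0.946 -2.151 -0.003] [ 0.4963  0.2887 -0.0201] [-3.1415e+00 -1.0000e-04  5.2700e-02]
{'width': np.float32(95.15433), 'yaw': np.float32(0.05266421), 'front': array([588.2367, 291.6796], dtype=float32), 'cen': array([528.3199, 288.5212], dtype=float32)}
```

Both tips now share the load (contact centre y≈0, 36 N). I'll turn the plate about the TCP slowly.

In the tool's units: 0.18 rad / 4 = 0.045.

```bash
echo '[[[0.055,0,0,0,0,0,0.005],[0.055,0,0,0,0,0,0.015],[0.055,0,0,0,0,0,0.025],[0.055,0,0,0,0,0,0.035],[0.055,0,0,0,0,0,0.045]]]' > mv.in && python3 nudge.py mv.in|sed -n 1,4p;echo '[[[0.055,0,0,0,0,0,0.005],[0.055,0,0,0,0,0,0.005]]]' > mv.in && python3 nudge.py mv.in>/dev/null; python3 m.py;  python3 - <<'E'
from h import *
c=cal('wrist');f=bot.grab_frame('wrist');print(plate(f,c))
E
```

```text
clock: 14.65
position: [0.498, 0.2899, -0.02]
tool_rot: [-3.139, -0.003, -0.128]
force: [1.6, 2.0, 22.9]
y_contact 0.0224
F [  0.72  -2.66 -23.54] M [0.059 0.2   0.05 ] [ 0.498   0.2899 -0.02  ] [-3.1387e+00 -2.7000e-03 -1.4720e-01]
{'width': np.float32(94.89039), 'yaw': np.float32(-0.14103845), 'front': array([588.6617 , 274.89154], dtype=float32), 'cen': array([529.25745, 283.3258 ], dtype=float32)}
```

In the tool's units: 0.0003 m / 0.75 = 0.0004, -0.003 rad / 4 = -0.0008.

```bash
echo '[[[0.055,0,0,0.0004,-0.0008,-0.0007,0],[0.055,0,0,0.0004,-0.0008,-0.0007,0]]]' > mv.in && python3 nudge.py mv.in>/dev/null; python3 m.py; echo '[[[0.055,0.0013,0.004,0,0,0,0],[0.055,0.0033,0.0133,0,0,0,0],[0.055,0.0053,0.0227,0,0,0,0],[0.055,0.0073,0.032,0,0,0,0],[0.055,0.0093,0.04,0,0,0,0]]]' > mv.in && python3 nudge.py mv.in|sed -n 1,4p; python3 m.py;  python3 - <<'E'
from h import *
c=cal('wrist');f=bot.grab_frame('wrist');print(plate(f,c))
E
```

```text
y_contact 0.0026
F [ -1.03  -0.83 -30.46] M [ 0.103 -0.259  0.047] [ 0.498   0.2899 -0.0201] [ 3.1415  0.     -0.1474]
clock: 16.23
position: [0.5005, 0.2603, -0.02]
tool_rot: [-3.14, -0.0, -0.146]
force: [-1.5, 7.7, 26.3]
y_contact -0.0001
F [ -0.84  -2.74 -28.38] M [ 0.606 -0.196 -0.208] [ 0.5007  0.2593 -0.02  ] [-3.1414e+00 -4.0000e-04 -1.4700e-01]
{'width': np.float32(94.89409), 'yaw': np.float32(-0.13895045), 'front': array([591.3553, 244.5271], dtype=float32), 'cen': array([531.9336 , 252.83733], dtype=float32)}
```

In the tool's units: 0.042 m / 0.75 = 0.056, 0.032 m / 0.75 = 0.0427.

```bash
echo '[[[0.055,0,0.0053,0,0,0,0],[0.055,0,0.016,0,0,0,0],[0.055,0,0.0293,0,0,0,0],[0.055,0,0.0427,0,0,0,0],[0.055,0,0.056,0,0,0,0]]]' > mv.in && python3 nudge.py mv.in|sed -n 1,4p; echo '[[[0.055,0,0.0133,0,0,0,0],[0.055,0,0.0267,0,0,0,0],[0.055,0,0.04,0,0,0,0],[0.055,0,0.0507,0,0,0,0],[0.055,0,0.056,0,0,0,0]]]' > mv.in && python3 nudge.py mv.in|sed -n 1,4p; python3 m.py;  python3 - <<'E'
from h import *
c=cal('wrist');f=bot.grab_frame('wrist');cv2.imwrite('pics/w2.png',f);print(plate(f,c),bot.observe()['clock'])
E
```

```text
clock: 17.1
position: [0.4947, 0.2184, -0.02]
tool_rot: [-3.14, -0.001, -0.146]
force: [1.3, 8.2, 25.4]
clock: 17.73
position: [0.4885, 0.1765, -0.02]
tool_rot: [-3.141, -0.001, -0.146]
force: [1.8, 7.6, 24.9]
y_contact -0.0004
F [  0.44  -3.79 -27.27] M [ 0.844  0.057 -0.168] [ 0.4885  0.1761 -0.0201] [ 3.1415e+00 -7.0000e-04 -1.4690e-01]
{'width': np.float32(94.84194), 'yaw': np.float32(-0.13902152), 'front': array([579.173 , 161.3155], dtype=float32), 'cen': array([519.75183, 169.62996], dtype=float32)} 17.975
```

In the tool's units: 0.042 m / 0.75 = 0.056, 0.032 m / 0.75 = 0.0427.

```bash
echo '[[[0.055,0,0.0053,0,0,0,0],[0.055,0,0.016,0,0,0,0],[0.055,0,0.0293,0,0,0,0],[0.055,0,0.0427,0,0,0,0],[0.055,0,0.056,0,0,0,0]]]' > mv.in && python3 nudge.py mv.in|sed -n 1,4p; echo '[[[0.055,0,0.0133,0,0,0,0],[0.055,0,0.0293,0,0,0,0],[0.055,0,0.0467,0,0,0,0],[0.055,0,0.064,0,0,0,0],[0.055,0,0.0773,0,0,0,0]]]' > mv.in && python3 nudge.py mv.in|sed -n 1,4p; echo '[[[0.055,0,0.0053,0,0,0,0.0015],[0.055,0,0.0053,0,0,0,0.0015]]]' > mv.in && python3 nudge.py mv.in>/dev/null; python3 m.py;  python3 - <<'E'
from h import *
c=cal('wrist');f=bot.grab_frame('wrist');cv2.imwrite('pics/w3.png',f);print(plate(f,c),hole(f,c),bot.observe()['clock'])
for p in [(-.055,.049,.009),(-.055,-.049,.009),(0,0,.029)]:
  a=-.147;J=np.array([.6553,.044,0])+R.from_euler('z',a).apply(p);print(p,proj(c,J).round(1))
E
```

```text
clock: 18.6
position: [0.4824, 0.135, -0.02]
tool_rot: [-3.141, -0.001, -0.146]
force: [0.9, 7.3, 25.0]
clock: 19.23
position: [0.4738, 0.077, -0.0201]
tool_rot: [3.141, -0.001, -0.146]
force: [0.4, 7.7, 25.3]
y_contact -0.0062
F [  1.13  -1.63 -26.61] M [ 0.524  0.156 -0.088] [ 0.4731  0.0726 -0.0201] [ 3.1403e+00 -5.0000e-04 -1.5310e-01]
{'width': np.float32(94.87687), 'yaw': np.float32(-0.14576584), 'front': array([563.6707 ,  57.18486], dtype=float32), 'cen': array([504.307  ,  65.89987], dtype=float32)} (np.float32(292.6625), np.float32(142.9125), np.float32(14.9), array([0.5363, 0.0615, 0.005 ])) 19.725
(-0.055, 0.049, 0.009) [159.5 -35.2]
(-0.055, -0.049, 0.009) [425.2 -37. ]
(0, 0, 0.029) [ 293.2 -333.3]
```

In the tool's units: 0.04 m / 0.75 = 0.0533, 0.022 m / 0.75 = 0.0293, 0.0013 rad / 4 = 0.0003.

```bash
echo '[[[0.055,0.0053,0,0,0.0003,0,0],[0.055,0.016,0,0,0.0003,0,0],[0.055,0.0293,0,0,0.0003,0,0],[0.055,0.0427,0,0,0.0003,0,0],[0.055,0.0533,0,0,0.0003,0,0]]]' > mv.in && python3 nudge.py mv.in|sed -n 1,4p; echo '[[[0.055,0.008,0,0,0,0,0],[0.055,0.016,0,0,0,0,0],[0.055,0.024,0,0,0,0,0],[0.055,0.0267,0,0,0,0,0]]]' > mv.in && python3 nudge.py mv.in|sed -n 1,4p; python3 m.py;  python3 - <<'E'
from h import *
c=cal('wrist');f=bot.grab_frame('wrist');cv2.imwrite('pics/w4.png',f);print(plate(f,c),hole(f,c),bot.observe()['clock'])
E
```

```text
clock: 20.35
position: [0.5105, 0.0663, -0.0201]
tool_rot: [3.14, 0.004, -0.153]
force: [-14.9, 2.0, 42.2]
clock: 20.85
position: [0.5301, 0.0638, -0.0201]
tool_rot: [3.14, 0.004, -0.152]
force: [-16.4, 6.0, 43.4]
y_contact -0.0069
F [-13.64  -2.17 -38.47] M [ 0.741 -2.91  -0.09 ] [ 0.5303  0.0638 -0.0201] [ 3.1406e+00  3.1000e-03 -1.5250e-01]
{'width': np.float32(94.90337), 'yaw': np.float32(-0.14393623), 'front': array([620.8612  ,  48.502678], dtype=float32), 'cen': array([561.4817  ,  57.109062], dtype=float32)} (np.float32(293.4125), np.float32(144.0375), np.float32(15.05), array([0.5931, 0.0525, 0.005 ])) 21.1
```

In the tool's units: 0.031 m / 0.75 = 0.0413, 0.025 m / 0.75 = 0.0333, -0.003 rad / 4 = -0.0008.

```bash
echo '[[[0.055,0.0053,0,0,0,0.0008,-0.0008],[0.055,0.0147,0,0,0,0.0008,-0.0013],[0.055,0.024,0,0,0,0.0008,-0.0013],[0.055,0.0333,0,0,0,0.0008,-0.0013],[0.055,0.0413,0,0,0,0.0008,-0.0013]]]' > mv.in && python3 nudge.py mv.in|sed -n 1,4p; echo '[[[0.055,0.008,0,0,0,0,0],[0.055,0.016,0,0,0,0,0],[0.055,0.024,0,0,0,0,0],[0.055,0.0293,0,0,0,0,0]]]' > mv.in && python3 nudge.py mv.in|sed -n 1,4p; python3 m.py;  python3 - <<'E'
from h import *
c=cal('wrist');f=bot.grab_frame('wrist');cv2.imwrite('pics/w5.png',f);print(bot.observe()['clock'])
E
```

```text
clock: 21.72
position: [0.5608, 0.0591, -0.0201]
tool_rot: [3.141, 0.001, -0.148]
force: [-15.0, 5.1, 39.5]
clock: 22.22
position: [0.5827, 0.0561, -0.0201]
tool_rot: [3.141, 0.001, -0.148]
force: [-14.9, 4.9, 37.5]
y_contact -0.0023
F [ -9.92  -3.22 -32.46] M [ 0.784 -2.23  -0.01 ] [ 0.5833  0.056  -0.02  ] [ 3.1412e+00 -8.0000e-04 -1.4770e-01]
22.475
```

In the tool's units: 0.008 m / 0.75 = 0.0107, 0.006 m / 0.75 = 0.008.

```bash
echo '[[[0.055,0.004,0,0,0,0,0],[0.055,0.008,0,0,0,0,0],[0.055,0.0107,0,0,0,0,0]]]' > mv.in && python3 nudge.py mv.in|sed -n 1,4p; echo '[[[0.055,0.0013,0,0,0,0,0],[0.055,0.0027,0,0,0,0,0]]]' > mv.in && python3 nudge.py mv.in|sed -n 1,4p; python3 m.py; echo '[[[0.055,0.0013,0,0,0,0,0],[0.055,0.0027,0,0,0,0,0]]]' > mv.in && python3 nudge.py mv.in|sed -n 1,4p; python3 m.py
```

```text
clock: 22.85
position: [0.5905, 0.055, -0.0201]
tool_rot: [3.141, 0.001, -0.148]
force: [-13.9, 5.2, 35.6]
clock: 23.1
position: [0.5923, 0.0547, -0.0201]
tool_rot: [3.141, 0.001, -0.148]
force: [-19.4, 6.2, 40.1]
y_contact -0.0051
F [-15.98  -3.01 -36.88] M [ 0.849 -3.433  0.104] [ 0.5922  0.0547 -0.0201] [ 3.1409e+00  9.0000e-04 -1.4760e-01]
clock: 23.55
position: [0.5923, 0.0546, -0.0202]
tool_rot: [3.14, 0.004, -0.147]
force: [-30.7, 6.9, 50.4]
y_contact -0.0054
F [-28.06  -3.2  -48.46] M [ 0.967 -6.121  0.141] [ 0.5923  0.0547 -0.0201] [ 3.1402  0.0044 -0.1474]
```

The plate has stopped against the end stop: it travelled exactly the computed distance and Fx rose to -28 N. I'll lift straight off and verify.

In the tool's units: -0.21 m / 0.75 = -0.28, -0.17 m / 0.75 = -0.2267.

```bash
echo '[[[0.055,0,0,-0.004,0,0,0],[0.055,0,0,-0.0667,0,0,0],[0.085,-0.0267,0,-0.1467,0,0,0],[0.085,-0.0667,0,-0.2267,0,0,0],[0.085,-0.0667,0,-0.28,0,0,0]]]' > mv.in && python3 nudge.py mv.in|sed -n 1,4p; echo '[[[0.085,0,0,0,0,0,0],[0.085,0,0,0,0,0,0]]]' > mv.in && python3 nudge.py mv.in|sed -n 1,4p;  python3 - <<'E'
from h import *
c=cal('wrist');f=bot.grab_frame('wrist');cv2.imwrite('pics/w6.png',f);np.save('w6.npy',c,allow_pickle=True)
J=lambda p:np.array([.6553,.044,0])+R.from_euler('z',-.147).apply(p)
p=proj(c,J((0,0,.029)));print(p, 'rear exp',proj(c,J((-.092,.0475,.005))),proj(c,J((-.092,-.0475,.005))))
u,v=map(int,p);g=f[v-60:v+130,u-90:u+90]
cv2.imwrite('pics/c6.png',cv2.resize(g,(0,0),fx=3,fy=3,interpolation=cv2.INTER_CUBIC))
print(u-90,v-60)
E
```

```text
clock: 24.38
position: [0.5441, 0.061, 0.1907]
tool_rot: [3.14, -0.0, -0.148]
force: [0.3, 0.3, -0.4]
clock: 24.62
position: [0.5452, 0.0606, 0.1881]
tool_rot: [3.14, 0.0, -0.148]
force: [0.4, -0.8, -0.5]
[288.35994803  74.43790335] rear exp [246.53503047 164.76631364] [330.09590828 164.61926319]
198 14
```

View pics/c6.png

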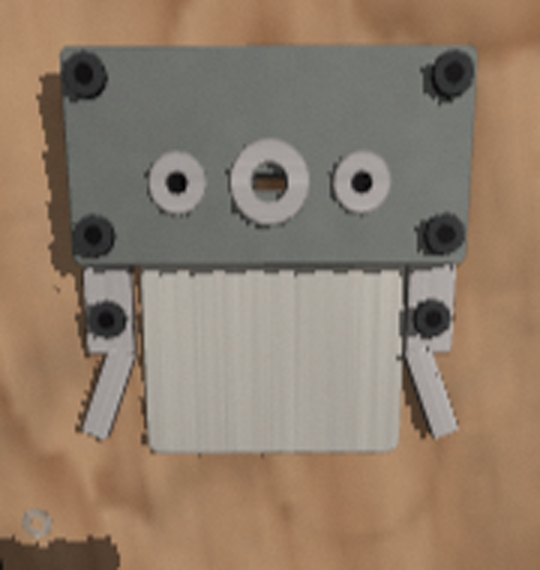

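The crop shows the plate straight between the rails with its rear edge exactly where expected. The bushing is at crop (270,181), and the bench shows through the hole under the bore. Next is the pin. On the way I'll close to 22 mm in the air to see how far the tips swing.

In the tool's units: 0.265 m / 0.75 = 0.3533, 0.212 m / 0.75 = 0.2827.

```bash
echo '[[[0.022,0.0293,0.0707,0,0,0,0],[0.022,0.0587,0.1413,0,0,0,0],[0.022,0.088,0.212,0,0,0,0],[0.022,0.1173,0.2827,0,0,0,0],[0.022,0.1467,0.3533,0,0,0,0]]]' > mv.in && python3 nudge.py mv.in|sed -n 1,5p; echo '[[[0.022,0.0253,0.0707,0,0,0,0],[0.022,0.0253,0.0707,0,0,0,0],[0.022,0.0253,0.0707,0,0,0,0]]]' > mv.in && python3 nudge.py mv.in;  python3 - <<'E'
from h import *
c=cal('wrist');f=bot.grab_frame('wrist');cv2.imwrite('pics/w7.png',f);np.save('w7.npy',c,allow_pickle=True)
for n in('w7','w_dn','w_pl','w_rack'):
  f=cv2.imread(f'pics/{n}.png');m=(f.max(2)<75).astype(np.uint8)
  m[:150]=0
  k=max(cv2.findContours(m,0,1)[0],key=cv2.contourArea)[:,0]
  mm=np.zeros_like(m);cv2.drawContours(mm,[k.reshape(-1,1,2)],-1,1,-1)
  print(n,[(u,int(np.argmax(mm[:,u])) ) for u in range(180,400,10) if mm[:,u].any()])
f=cv2.imread('pics/w7.png')
# knob circle
u,v=map(int,proj(c,(.626,-.273,.064)));print(u,v)
g=cv2.resize(f[v-30:v+30,u-30:u+30],(0,0),fx=4,fy=4,interpolation=cv2.INTER_CUBIC)
m=(g.max(2)<70).astype(np.uint8)
for k in cv2.findContours(m,0,2)[0]:
  if cv2.contourArea(k)>800:
    (x,y),r=cv2.minEnclosingCircle(k);print('dark',u-30+x/4-.4,v-30+y/4-.4,r/4,cv2.contourArea(k)/16,ray(c,u-30+x/4-.4,v-30+y/4-.4,.064).round(4))
h=cv2.HoughCircles(cv2.cvtColor(g,cv2.COLOR_BGR2GRAY),cv2.HOUGH_GRADIENT,1.5,30,param1=100,param2=18,minRadius=35,maxRadius=60)
if h is not None:
  for x,y,r in h[0][:4]:print('hough',u-30+x/4-.4,v-30+y/4-.4,r/4,ray(c,u-30+x/4-.4,v-30+y/4-.4,.064).round(4))
E
```

```text
clock: 25.3
position: [0.6149, -0.2193, 0.1874]
tool_rot: [3.14, 0.002, -0.148]
force: [1.2, 1.0, -0.5]
grip_width: 0.0223
clock: 25.68
position: [0.6256, -0.2722, 0.1876]
tool_rot: [3.141, 0.002, -0.148]
force: [-0.5, 0.4, -0.3]
grip_width: 0.0219
finger_force: 0.0
w7 [(180, 301), (190, 300), (200, 308), (210, 307), (220, 300), (230, 287), (240, 264), (250, 263), (260, 254), (270, 365), (280, 367), (290, 368), (300, 366), (310, 252), (320, 254), (330, 263), (340, 271), (350, 294), (360, 306), (370, 307), (380, 302), (390, 300)]
w_dn [(180, 299), (190, 287), (200, 270), (210, 266), (220, 256), (230, 256), (240, 362), (250, 362), (260, 362), (270, 365), (280, 367), (290, 368), (300, 366), (310, 364), (320, 362), (330, 362), (340, 362), (350, 257), (360, 262), (370, 268), (380, 280), (390, 298)]
w_pl [(180, 299), (190, 289), (200, 271), (210, 267), (220, 257), (230, 257), (240, 333), (250, 332), (260, 331), (270, 330), (280, 329), (290, 328), (300, 327), (310, 326), (320, 325), (330, 324), (340, 323), (350, 257), (360, 262), (370, 267), (380, 280), (390, 298)]
w_rack [(180, 267), (190, 266), (200, 289), (210, 363), (220, 362), (230, 361), (240, 360), (250, 360), (260, 359), (270, 358), (280, 357), (290, 356), (300, 355), (310, 354), (320, 353), (330, 352), (340, 351), (350, 351), (360, 350), (370, 349), (380, 266), (390, 266)]
289 194
dark 283.1 190.6 17.50181007385254 710.96875 [ 0.6304 -0.2677  0.064 ]
hough 288.7875 193.7875 10.5875 [ 0.6264 -0.2727  0.064 ]
```

Tips sit about 20 mm above the TCP at a 22 mm opening. The knob is at (0.6264, -0.2727). I'll descend to TCP z = 0.026 and grip.

In the tool's units: 0.15 m / 0.75 = 0.2, 0.001 m / 0.75 = 0.0013.

```bash
echo '[[[0.06,0.0013,0.0007,0,0,0,0],[0.06,0.0013,0.0007,0.0533,0,0,0],[0.06,0.0013,0.0007,0.1067,0,0,0],[0.06,0.0013,0.0007,0.16,0,0,0],[0.06,0.0013,0.0007,0.2,0,0,0]]]' > mv.in && python3 nudge.py mv.in|sed -n 1,5p; echo '[[[0.06,0,0,0.008,0,0,0],[0.06,0,0,0.0153,0,0,0],[0.06,0,0,0.0153,0,0,0]]]' > mv.in && python3 nudge.py mv.in; echo '[[[0.03,0,0,0,0,0,0],[0.015,0,0,0,0,0,0],[0.015,0,0,0,0,0,0],[0.015,0,0,0,0,0,0],[0.015,0,0,0,0,0,0]]]' > mv.in && python3 nudge.py mv.in 50
```

```text
clock: 26.35
position: [0.6268, -0.2726, 0.0377]
tool_rot: [3.14, 0.001, -0.147]
force: [0.5, -0.1, -0.0]
grip_width: 0.06
clock: 26.72
position: [0.6275, -0.2738, 0.0287]
tool_rot: [3.14, -0.001, -0.148]
force: [-0.2, 0.0, -0.9]
grip_width: 0.0598
finger_force: 0.0
clock: 27.35
position: [0.6274, -0.2738, 0.0285]
tool_rot: [3.14, -0.001, -0.148]
force: [-1.5, -0.0, 6.3]
grip_width: 0.0198
finger_force: 48.6
```

In the tool's units: -0.1 m / 0.75 = -0.1333, -0.08 m / 0.75 = -0.1067.

```bash
echo '[[[0.015,0,0,-0.0133,0,0,0],[0.015,0,0,-0.04,0,0,0],[0.015,0,0,-0.0667,0,0,0],[0.015,0,0,-0.1067,0,0,0],[0.015,0,0,-0.1333,0,0,0]]]' > mv.in && python3 nudge.py mv.in;echo '[[[0.015,0,0,0,0,0,0],[0.015,0,0,0,0,0,0]]]' > mv.in && python3 nudge.py mv.in |sed -n 1,4p; python3 m.py
python3 - <<'E'
from h import *
c=cal('wrist');f=bot.grab_frame('wrist');cv2.imwrite('pics/w8.png',f)
s=bot.observe();print(s['position'],s['clock'],tool(np.array([.6563,.0439,0])-s['position']))
# foot of pin / knob, dark blob between tips
for n,p in(('foot',s['position']+[0,0,-.0225]),('knobtop',s['position']+[0,0,.0355])):print(n,proj(c,p))
cs=cal('scene');g=bot.grab_frame('scene');cv2.imwrite('pics/s8.png',g)
print('scene foot',proj(cs,s['position']+[0,0,-.0225]),proj(cs,s['position']+[0,0,.0095]))
E
```

```text
clock: 27.98
position: [0.6276, -0.2738, 0.1305]
tool_rot: [3.139, -0.002, -0.148]
force: [0.1, -0.1, -0.7]
grip_width: 0.0198
finger_force: 48.9
clock: 28.22
position: [0.6266, -0.2734, 0.1272]
tool_rot: [3.14, 0.001, -0.148]
force: [-0.2, -0.7, -0.5]
y_contact -0.0156
F [0.19 0.04 1.17] M [-0.026 -0.008 -0.007] [ 0.6266 -0.2734  0.1269] [ 3.1401e+00  1.0000e-03 -1.4820e-01]
[ 0.62673279 -0.27345492  0.12708379] 28.475 [-0.0175278  -0.31843294  0.1266171 ]
foot [289.00813891 235.05321119]
knobtop [289.71468471 282.16407705]
scene foot [377.99781264 150.71691543] [379.75409897 142.30104264]
```

Run:
```python
from h import *
f=cv2.imread('pics/w8.png');h=cv2.cvtColor(f,cv2.COLOR_BGR2HSV)
for v in range(218,262,4):print(v,' '.join(f"{h[v,u,1]:3d}/{h[v,u,2]:3d}" for u in range(270,310,3)))
```

```text
218 161/ 79 162/ 82 164/ 84 161/ 84 166/ 83 159/ 88 165/ 85 161/ 84 158/ 87 158/ 84 161/ 84 163/ 83 160/ 86 162/ 85
222 163/ 80 163/ 83 161/ 84 167/ 81 164/ 84 164/ 84 163/ 83 165/ 82 165/ 85 153/ 85 161/ 84 159/ 85 157/ 86 155/ 87
226 158/ 79 161/ 84 160/ 83 167/ 84 159/ 85 160/ 86 161/ 84 161/ 81 161/ 84 160/ 83 161/ 84 164/ 84 161/ 84 159/ 88
230 159/ 80 158/ 84 161/ 84 159/ 85 166/ 80 163/ 86 160/ 86 163/ 80 162/ 85 154/ 86 164/ 84 157/ 83 158/ 84 158/ 87
234 153/ 80 165/ 85 163/ 83 167/ 84  61/ 63  16/ 65  14/ 71  17/ 88 153/ 85 167/ 84 164/ 84 158/ 84 158/ 84 159/ 85
238 161/ 79 165/ 82 157/ 86 154/ 78   9/ 59  16/ 62  15/ 67  17/ 73  25/ 92 158/ 84 163/ 83 159/ 85 156/ 85 158/ 84
242 158/ 79 163/ 83 160/ 86 122/ 71  13/ 59  13/ 60  12/ 66   9/ 59  16/ 94 166/ 83 171/ 82 161/ 84 160/ 83 161/ 87
246 161/ 81 166/ 83 151/ 64  28/  9  21/ 12  16/ 16  14/ 18  85/  6  59/ 13  54/ 19 160/ 83 162/ 82 163/ 83 163/ 86
250 167/ 78  39/ 13  64/ 12  18/ 14  16/ 16  51/ 15  16/ 16  26/ 20  34/ 15   0/ 17  23/ 11 155/ 61 156/ 85 163/ 83
254  68/ 15  51/  5  43/ 12  55/ 14  17/ 15  18/ 14  18/ 14  14/ 18  32/ 24  43/ 12  43/ 12  85/  9 163/ 58  46/ 11
258  64/ 12  43/ 12  21/ 12  23/ 11 102/ 10  36/ 14  32/ 16   0/ 17  30/ 17  16/ 16  32/  8  73/  7  39/ 13  64/ 12
```

Run:
```python
from h import *
f=cv2.imread('pics/w8.png');h=cv2.cvtColor(f,cv2.COLOR_BGR2HSV);c=cal('wrist');s=bot.observe()
m=(h[...,1]<100)
for v in (232,233,235,238,240,242):
  us=[u for u in range(265,315) if m[v,u]];print(v,us[:1],us[-1:],np.mean(us) if us else None)
T=R.from_euler('xyz',s['tool_rot'])
for x in(-.004,-.002,0):
  print(x,'front edge z+2,r5',proj(c,s['position']+T.apply([x+.005,0,.0205])),'foot front r3',proj(c,s['position']+T.apply([x+.003,0,.0225])),'shaft mid', [proj(c,s['position']+T.apply([x,k,.01])).round(1) for k in(-.005,.005)])
f2=cv2.imread('pics/s8.png');h=cv2.cvtColor(f2,cv2.COLOR_BGR2HSV)
for v in range(134,158,2):print(v,' '.join(f"{h[v,u,1]:3d}/{h[v,u,2]:3d}" for u in range(368,390,2)))
```

```text
232 [285] [290] 287.5
233 [283] [291] 287.0
235 [281] [293] 287.0
238 [280] [294] 287.0
240 [280] [294] 287.0
242 [280] [314] 289.05882352941177
-0.004 front edge z+2,r5 [288.99840104 234.84519105] foot front r3 [288.98108221 236.48709334] shaft mid [array([281. , 248.8]), array([297.1, 248.8])]
-0.002 front edge z+2,r5 [289.00253671 231.98718018] foot front r3 [288.9851137  233.66976046] shaft mid [array([281. , 245.9]), array([297.1, 245.8])]
0 front edge z+2,r5 [289.00669786 229.11156185] foot front r3 [288.98916972 230.8352882 ] shaft mid [array([281. , 242.9]), array([297.2, 242.9])]
134  68/213  77/205  83/200 117/ 24  38/ 34   6/ 89   8/ 99  23/ 55  21/ 48  13/ 40   2/110
136  71/211  75/208  85/201 108/ 26  33/ 39   5/106   8/ 64  21/ 60  14/ 55   0/ 68   8/ 97
138  70/210  74/207  82/201  92/169  57/ 36   2/114  16/ 31  12/ 44  36/ 42  12/ 83  66/ 50
140  71/208  72/209  82/202  83/203  77/169   5/101  18/ 42  29/ 44  80/149  69/200  60/ 60
142  74/206  74/208  80/204  85/199  86/189  34/ 37  18/ 42  41/ 37  18/ 70  66/192  69/215
144  77/203  80/200  82/201  85/199  78/206  14/110   5/111  59/168  70/167  30/ 42  74/170
146  71/213  70/212  69/212  66/215  64/219   2/113  26/146  64/219  65/216  66/210  75/164
148  71/213  70/210  68/214  64/214  66/211  11/117  41/162  67/218  66/214  64/215  65/213
150  65/216  68/211  77/205  72/208  67/203  12/132  57/198  63/218  67/216  64/214  65/211
152  66/216  61/218  66/214  73/206  76/204  70/212  65/216  63/219  65/216  70/212  73/206
154  74/207  68/215  66/219  66/217  72/209  76/206  68/211  66/216  65/217  69/210  78/206
156  66/215  73/209  70/214  71/212  69/213  74/209  77/206  73/209  68/213  68/214  74/204
```

In the tool's units: -0.265 m / 0.75 = -0.3533, -0.212 m / 0.75 = -0.2827.

```bash
echo '[[[0.015,-0.004,-0.0707,0,0,0,0],[0.015,-0.008,-0.1413,0,0,0,0],[0.015,-0.012,-0.212,0,0,0,0],[0.015,-0.016,-0.2827,0,0,0,0],[0.015,-0.02,-0.3533,0,0,0,0]]]' > mv.in && python3 nudge.py mv.in|sed -n 1,2p; echo '[[[0.015,-0.0027,-0.0467,0,0,0,0],[0.015,-0.0027,-0.0693,0,0,0,0],[0.015,-0.0027,-0.0693,0.04,0,0,0],[0.015,-0.0027,-0.0693,0.09,0,0,0],[0.015,-0.0027,-0.0693,0.09,0,0,0]]]' > mv.in && python3 nudge.py mv.in;python3 - <<'E'
from h import *
c=cal('wrist');s=bot.observe();f=bot.grab_frame('wrist');cv2.imwrite('pics/w9.png',f)
print(s['position'],s['tool_rot'],proj(c,(.6553,.044,.029)))
h=cv2.cvtColor(f,cv2.COLOR_BGR2HSV)
for v in range(204,254,3):print(v,' '.join(f"{h[v,u,2]:3d}" for u in range(255,324,3)))
E
```

```text
clock: 29.15
position: [0.6513, -0.0076, 0.1272]
clock: 29.78
position: [0.6554, 0.041, 0.0574]
tool_rot: [3.138, 0.004, -0.149]
force: [-0.2, -0.0, -0.6]
grip_width: 0.0197
finger_force: 49.0
[0.65540956 0.04102823 0.05740804] [ 3.13814507  0.00399673 -0.1492818 ] [284.51023153 232.31454095]
204 125 127 128 129 129 129 129 129 130 130 132 132 133 130 131 129 130 130 133 132 132 131 131
207 125 125 128 129 128 130 130 131 126 126 129 130 131 129 131 131 130 130 132 132 131 132 130
210 124 126 127 129 130 130 127 127 127 128 128 128 130 133 130 129 128 131 130 129 131 132 132
213 125 127 128 126 128 128 127 124  98  92  97 114 128 127 129 131 131 131 130 129 132 130 128
216 125 126 127 128 127 126  71 141 174 175 177 175 144 112 129 129 130 131 130 133 132 128 131
219 127 126 125 128 127 110 181 180 182 181 182 182 180 179 115 129 130 130 129 129 129 127  86
222 125 128 126 124  95 183 182 184 183 182 181 180 182 184 178 119 128 129 129 130  95 103 174
225  63  62  96  94 182 190 143 189 159 121 121 169 189 188 187 168 129 131 128  96  77 182 181
228  63  65  61  65  95  96  94  74  45  45  41  41 145 184 183 183 127 129 129  69 147 176 176
231  64  61  63  77  97  98  98  39  39  42  45  48  51 189 188 190 128 127 129  69 174 176 178
234  64  62  63  70  96  94  96  55  58  54  61  68  83 182 182 183 132 129 128 127 179 183 182
237  61  61  63  64  92  93  93  57  61  57  59  68  82 110 179 180 127 129 128 128 122 183 182
240  61  61  60  62  86  92  91  90  66  57  60  58  68  92 180 145 125 130 128 130 127 169 181
243  61  58  63  62  63  90  92  92  82  62  47  47  49  54 172 127 129 128 129 128 126 125 144
246  60  61  63  61  61  62  86  72  11  12  12  12  16  15  25 126 129 129 128 125 125 123 124
249  61  60  61  63  62  62  44  15  12  11  13  14   8  17   7   9 124 129 129 127 123 124 123
252  54  54  56  54  39  43  10  12  12  10  11   9  16  18  17  10   6 124  84  97  92  92 121
```

Run:
```python
from h import *
c=cal('wrist');s=bot.observe();z=s['position'][2]-.0225
a=ray(c,287,238,z);b=ray(c,284,232,.029);print(s['position'],s['tool_rot'],a,b,tool(b-a))
```

```text
[0.65664514 0.04132404 0.05937443] [ 3.13900058e+00  1.33736763e-03 -1.49219973e-01] [0.65475629 0.04288636 0.03687443] [0.65610456 0.04474909 0.029     ] [ 0.00106689 -0.00206288  0.00786769]
```

In the tool's units: 0.012 m / 0.75 = 0.016, -0.0016 m / 0.75 = -0.0021, 0.0025 rad / 4 = 0.0006.

```bash
echo '[[[0.015,0.0011,-0.0021,0,0.0006,0,0],[0.015,0.0011,-0.0021,0,0.0006,0,0],[0.015,0.0011,-0.0021,0.0067,0.0006,0,0],[0.015,0.0011,-0.0021,0.0133,0.0006,0,0],[0.015,0.0011,-0.0021,0.016,0.0006,0,0]]]' > mv.in && python3 nudge.py mv.in; python3 m.py
```

```text
clock: 30.45
position: [0.6578, 0.0438, 0.0472]
tool_rot: [-3.141, 0.0, -0.148]
force: [0.2, -0.1, -0.5]
grip_width: 0.0196
finger_force: 49.0
y_contact -0.0262
F [-0.05 -0.1   0.89] M [-0.    -0.015 -0.003] [0.658  0.0438 0.0477] [-3.1408e+00 -2.0000e-04 -1.4820e-01]
```

No contact force with the foot below the rim, so the pin is in the bore. I'll continue.

In the tool's units: 0.016 m / 0.75 = 0.0213, 0.012 m / 0.75 = 0.016.

```bash
echo '[[[0.015,0,0,0.0053,0,0,0],[0.015,0,0,0.0107,0,0,0],[0.015,0,0,0.016,0,0,0],[0.015,0,0,0.0213,0,0,0]]]' > mv.in && python3 nudge.py mv.in|sed -n 2,6p; python3 m.py;echo '[[[0.015,0,0,0.0027,0,0,0],[0.015,0,0,0.0053,0,0,0]]]' > mv.in && python3 nudge.py mv.in|sed -n 2,6p; python3 m.py
```

```text
position: [0.658, 0.0438, 0.0314]
tool_rot: [-3.141, -0.0, -0.148]
force: [-0.9, -1.4, -0.2]
grip_width: 0.0197
finger_force: 49.1
y_contact -0.0504
F [-0.36  0.16  1.  ] M [-0.086 -0.136  0.023] [0.658  0.0438 0.0316] [-3.1409e+00 -1.0000e-04 -1.4820e-01]
position: [0.6581, 0.0438, 0.0277]
tool_rot: [-3.141, -0.0, -0.148]
force: [-0.7, 0.4, -0.8]
grip_width: 0.0198
finger_force: 49.1
y_contact -0.0293
F [-0.72  0.34  1.32] M [-0.112 -0.219  0.018] [0.658  0.0438 0.0276] [-3.1408e+00 -1.0000e-04 -1.4820e-01]
```

In the tool's units: 0.003 m / 0.75 = 0.004, 0.001 m / 0.75 = 0.0013.

```bash
echo '[[[0.015,0,0,0.0013,0,0,0],[0.015,0,0,0.0027,0,0,0],[0.015,0,0,0.004,0,0,0]]]' > mv.in && python3 nudge.py mv.in|sed -n 2,4p;echo '[[[0.015,0,0,0.0013,0,0,0],[0.015,0,0,0.002,0,0,0],[0.015,0,0,0.002,0,0,0]]]' > mv.in && python3 nudge.py mv.in|sed -n 2,4p; python3 m.py
```

```text
position: [0.6581, 0.0438, 0.0247]
tool_rot: [-3.141, -0.0, -0.148]
force: [-1.4, -0.8, 0.5]
position: [0.6582, 0.0437, 0.0236]
tool_rot: [-3.141, -0.001, -0.148]
force: [-4.0, -0.7, 6.2]
y_contact 0.0094
F [-3.2   1.84 -6.64] M [-0.467 -0.771  0.025] [0.6582 0.0438 0.0236] [-3.1408e+00 -5.0000e-04 -1.4830e-01]
```

Contact is at the height expected for a seated collar. I'll press slightly, release, back off and check.

In the tool's units: 0.0006 m / 0.75 = 0.0008.

```bash
echo '[[[0.015,0,0,0.0008,0,0,0],[0.015,0,0,0.0008,0,0,0]]]' > mv.in && python3 nudge.py mv.in|sed -n 2,4p; echo '[[[0.04,0,0,0,0,0,0],[0.06,0,0,0,0,0,0],[0.06,0,0,0,0,0,0],[0.06,0,0,0,0,0,0]]]' > mv.in && python3 nudge.py mv.in; echo '[[[0.06,0,0,-0.0133,0,0,0],[0.06,0,0,-0.0667,0,0,0],[0.06,0,0,-0.1333,0,0,0],[0.06,-0.04,0,-0.2,0,0,0],[0.06,-0.08,0,-0.2267,0,0,0]]]' > mv.in && python3 nudge.py mv.in; echo '[[[0.06,0,0,0,0,0,0],[0.06,0,0,0,0,0,0]]]' > mv.in && python3 nudge.py mv.in >/dev/null
python3 - <<'E'
from h import *
c=cal('wrist');f=bot.grab_frame('wrist');cv2.imwrite('pics/w10.png',f)
for z in(.059,.062,.067):print(z,proj(c,(.6555,.044,z)))
u,v=proj(c,(.6555,.044,.059)).astype(int)
g=cv2.resize(f[v-35:v+35,u-35:u+35],(0,0),fx=4,fy=4,interpolation=cv2.INTER_CUBIC)
h=cv2.HoughCircles(cv2.cvtColor(g,cv2.COLOR_BGR2GRAY),cv2.HOUGH_GRADIENT,1.5,30,param1=100,param2=18,minRadius=30,maxRadius=70)
for x,y,r in h[0][:4]:print('hough',u-35+x/4-.4,v-35+y/4-.4,r/4,ray(c,u-35+x/4-.4,v-35+y/4-.4,.059).round(4))
m=((f.max(2)<70)*255).astype(np.uint8);m[:v-40]=0;m[v+40:]=0;m[:,:u-22]=0;m[:,u+22:]=0
k=max(cv2.findContours(m,0,2)[0],key=cv2.contourArea);print(cv2.minEnclosingCircle(k),cv2.contourArea(k),cv2.boundingRect(k))
print('rear exp',[proj(c,np.array([.6553,.044,0])+R.from_euler('z',-.147).apply(p)).round(1) for p in((-.092,0,.005),(-.092,.02,.005))])
hs=cv2.cvtColor(f,cv2.COLOR_BGR2HSV)
for uu in (265,275,300):
  col=hs[:,uu,1];print(uu,[ (v,int(col[v])) for v in range(130,190,4)])
print(bot.observe()['clock'])
E
```

```text
position: [0.6583, 0.0437, 0.0235]
tool_rot: [-3.141, -0.001, -0.148]
force: [-6.4, -1.9, 13.6]
clock: 33.5
position: [0.6581, 0.0439, 0.0225]
tool_rot: [-3.141, -0.0, -0.148]
force: [0.4, -0.1, 0.1]
grip_width: 0.06
finger_force: 0.0
clock: 34.12
position: [0.5989, 0.0528, 0.1961]
tool_rot: [-3.14, -0.004, -0.149]
force: [-0.2, 0.7, -0.6]
grip_width: 0.06
finger_force: 0.0
0.059 [288.68137866 133.80701918]
0.062 [288.68943989 134.03508796]
0.067 [288.70323738 134.42544747]
hough 286.5375 132.6625 12.5625 [0.6568 0.0459 0.059 ]
hough 316.5375 131.5375 8.8125 [0.6537 0.0177 0.059 ]
hough 278.6625 133.7875 15.225 [0.6569 0.0534 0.059 ]
hough 258.0375 131.1625 8.9625 [0.6622 0.0723 0.059 ]
((281.9102478027344, 134.7948760986328), 17.46579360961914) 620.0 (266, 121, 34, 25)
rear exp [array([288.6, 209.1]), array([272. , 209.2])]
265 [(130, 13), (134, 15), (138, 12), (142, 13), (146, 14), (150, 13), (154, 13), (158, 21), (162, 20), (166, 20), (170, 19), (174, 23), (178, 20), (182, 22), (186, 19)]
275 [(130, 8), (134, 9), (138, 13), (142, 13), (146, 9), (150, 11), (154, 9), (158, 20), (162, 20), (166, 20), (170, 19), (174, 20), (178, 19), (182, 19), (186, 21)]
300 [(130, 13), (134, 8), (138, 13), (142, 13), (146, 9), (150, 11), (154, 11), (158, 20), (162, 20), (166, 20), (170, 20), (174, 20), (178, 20), (182, 20), (186, 21)]
34.425
```

Run:
```python
from h import *
f=cv2.imread('pics/w10.png');hs=cv2.cvtColor(f,cv2.COLOR_BGR2HSV)
for uu in(262,280,312):print(uu,next(v for v in range(180,240) if hs[v,uu,1]>80))
m=((f.max(2)<70)*255).astype(np.uint8)
for v in range(118,150,3):print(v,''.join('#' if m[v,u] else '.' for u in range(255,325)))
c=cal('wrist')
for z in(.059,.063):print(z,[abs(proj(c,(.6555,.044+s*.011,z))[0]-288.7).round(2) for s in(-1,1)])
print(bot.observe()['force'])
```

```text
262 210
280 210
312 210
118 ......................................................................
121 ...........................#########..................................
124 ...................####.#################.............................
127 ............###############################..........#................
130 ..#####......###############################........#......######.....
133 ..#####......################################.......#......######.....
136 ............################################........##................
139 ..........#################################...........................
142 ...........#############################..............................
145 ................#.....................................................
148 ......................................................................
0.059 [np.float64(11.41), np.float64(11.62)]
0.063 [np.float64(11.58), np.float64(11.76)]
[ 0.36423406 -0.74463958 -1.63632899]
```

The plate's rear edge is still on its home line (row 210 against 209 expected). The knob sits over the bushing, seated at collar height. Handing in.

```bash
python3 -c "
from workcell import bot
print(bot.job_done())"
```

```text
the job is handed in; nothing more can be done
None
```

I slid the plate home against the end stop, pushed the locating pin down through the big bushing to collar height, and handed the job in at about 34 s; the verdict wasn't returned, and I did not re-measure the punch or the loose items at the end.

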